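Put the black tape away in the push-latch tray

ROBOT

A 7-joint arm with a two-finger parallel gripper is mounted at the origin on a cart in front of the work surface, level with it; the furniture and walls round the work are solid. World frame = base frame: x ahead of the robot, y to its left, z up, the work surface at z = 0. Lengths are in mm, angles in rad, forces in N, time in s.
With the tool pointing down it reaches from about 425 to 875 mm from the base axis. Payload 9.9 kg.
Tool frame: the origin (TCP) lies midway between the tips of the shut fingers; the grasp point (between the pads) lies 19 mm behind it (tcp_to_grasp is the distance from the TCP to the grasp point, in mm); z points along the fingers, y is the line along which they close (so a half turn about z gives the same grasp; the last joint's range is limited). The gripper opens to 85 mm and grips with 20 to 120 N. Pads are 22 mm wide; open, the fingers measure 114 mm over their backs; the gripper's body (76 mm by 85 mm) begins 54 mm behind the grasp point. The pads swing forward as they close: fully open they stand 13 mm farther back than shut.
Start: joints at [-1.21, 0.576, 0.025, 1.437, -0.015, 1.129, -0.057], TCP at [290.431, 609.327, 231.289] pointing down, gripper open.
Joint ranges: [-2.76, 2.76], [-0.34, 2.15], [-1.52, 1.57], [0.19, 2.46], [-1.09, 4.23], [0.17, 1.99], [-2.82, 2.82]. Speed limits (rad/s): [2.22, 2.22, 3.01, 3.01, 3.14, 3.14, 3.14].

INTERFACE

Orientations are given as a unit quaternion [w, x, y, z].
In Python, from workcell import * gives the robot as it stands. Calls block until the motion is done:
- move_ptp(position, orientation): joint-space move of the TCP to a pose.
- servo_line(position, max_speed=150, attitude=None, max_force=None): straight line of the TCP; attitude=None keeps the orientation; max_speed is the mean speed in mm/s. With max_force (N) it stops when the force on the tool has changed by that much, and returns True; else False.
- move_j(angles): joint-space move.
- set_gripper(opening, squeeze=None): opening from 0.0 (shut) to 1.0 (fully open); squeeze is the grip in N (None keeps the last); returns when the fingers have stopped.
- sleep(seconds).
- inverse_kinematics(position, orientation): joint angles nearest the present ones, or None.
- camera(name): name is "scene" or "side" or "wrist"; returns the picture (420x560x3 uint8, red, green, blue); there is no depth.
- camera_model(name): a dict with "mtx" (3x3 intrinsics, pixels), "R" (3x3) and "t" (3): a world point X has camera coordinates R X + t; the wrist camera has in their place "tool_from_camera" (4x4, takes a point from camera to tool coordinates, whose origin is the TCP and whose axes are the flange's). Camera axes: x right, y down, z forward; pixel columns grow to the right and rows downward; lengths in mm; the calibration is good to about 2 mm. A picture is of the moment at which its call begins: read the wrist's pose just before it. camera_model takes no time and is no camera call.
A pose or a line that the arm cannot do raises Unreachable and nothing moves.
- close_job(): hands the job in; it is judged then, once.
Trained networks look in the newest picture that a camera, given by its name, has taken for a name from the list of things; names that differ only in an ending like _2 or _b are one class to them, and where a whole thing is asked for, a point or a joint stands for the part that bears it (a point fixed in the world has none). Each returns a list of dicts, best first, with "conf" (0 to 1); they miss things now and then, are a little off and sometimes report something else, mostly with a low value. They report only what shows in the picture. A call takes as long as a camera call. They do not tell look-alikes from the thing itself.
- spot_in(camera, name): "xyz" ([x, y, z] in mm, in the coordinates of the camera as it stood for that picture, good to about 4 mm: the middle of the surface that is visible of it).
- place_of(camera, name): "xyz" ([x, y, z] in mm, in the coordinates of the camera as it stood for that picture, good to about 4 mm: a listed point, or the origin of a listed thing).
Readings, each from a call of its own:
- get_clock(): time.
- get_joint_positions(): joint angles.
- get_joint_velocities(): joint speeds.
- get_joint_efforts(): joint torques, N m.
- get_eef_pos(): TCP position.
- get_tool_rot(): TCP orientation.
- get_ft_force(): force on the tool from outside, world axes, zero at the start.
- get_torque(): the same for the moment, N m.
- get_gripper_width(): opening from 0.0 (shut) to 1.0 (fully open).
- get_grip_force(): force on a finger pad.
Only numpy, scipy, OpenCV 4.12 (cv2) and the standard library are available. Lean on these libraries where they do the work, as an engineer would, in place of code of your own. Each camera call takes 0.05 s, during which the arm holds its last target. There are 200 camera calls.

TASK

Lay the roll of black electrical tape flat in the orange tray that stands popped out of the grey tape caddy, then push the tray home in one full push until it catches, let go and see that it stays shut. It is a push-push latch: a push that stops short springs back out, and a second push pops the tray out again. Leave the big cream roll of masking tape where it lies.

Things in the scene. Friction and masses are not known exactly. Their poses are not given: they have to be found in the camera images.
- electrical_tape: The small roll of black electrical tape, 53 mm across and 19 mm high, lying flat on the bench. Origin at the centre of its underside; z up. It can be gripped across its diameter from above in any direction.
- masking_tape: The big roll of cream masking tape, 104 mm across and 25 mm high, lying flat; not needed. Origin at the centre of its underside.
- tray_floor (a point): Centre of the orange tray's floor, 15 mm above the bench. x: the way the tray is pushed in (level, away from the robot); y left; z up. Inside 80 (x) by 112 mm (y); walls 4 mm thick, 15 mm high. Front panel 140 mm wide, 6 to 50 mm above the bench, its outer face with a black push pad 52 mm along -x. Fixed grey caddy (112 deep, 140 wide, 52 mm high): its mouth is 56.5 mm along +x at the start.
- tape_tray (a joint): How far the tray is pushed in, m: 0 popped out (start), 0.085 latched, 0.0965 hard stop. A spring resists with 2 to 3.5 N, plus a little friction. Push beyond 0.094, best to the stop, and let go: it comes back to 0.085 and stays, its panel 11.5 mm off the caddy's mouth. Let go sooner, it springs out; pushed to the stop a second time, it springs out.
There are look-alikes about, which are no part of the job. There is more than one size of the electrical_tape; the one meant has the size given above.

How it is judged:
By the outcome, as a careful person would: the job done as asked, in the order asked, and still so for the second after the job is handed in, with the robot touching nothing.
It also fails if it takes over 48 s, if anything falls off the work surface, if the arm or the gripper's body presses on something with over 40 N, if the wrist force passes 120 N, or if a joint passes its speed limit or range.

## Working session

There is one attempt and no reset: what is moved stays moved. The work goes in short steps, each a Python script; the robot and the scene stay as the last script left them, time stands still between calls to the robot, and variables do not carry over. Pictures are saved under pics/ and viewed, at most 10 in all, crops included, and the job is handed in when it is done.

```bash
mkdir -p pics
cat > h.py <<'E'
from workcell import *
import numpy as np, cv2
def w(cam,p):
    m=camera_model(cam); return np.array(m["R"]).T@(np.array(p)-np.array(m["t"]).ravel())
def px(cam,X):
    m=camera_model(cam); c=np.array(m["R"])@np.array(X)+np.array(m["t"]).ravel(); q=np.array(m["mtx"])@c; return (q[:2]/q[2]).round()
def save(cam,n):
    im=camera(cam); cv2.imwrite("pics/"+n,im[:,:,::-1]); return im
E
python3 - <<'E'
from h import *
a=save("scene","a.png");b=save("side","b.png")
cv2.imwrite("pics/ab.png",cv2.resize(np.vstack([a,b])[:,:,::-1],(400,600)) if 0 else cv2.resize(np.hstack([a,b])[:,:,::-1],(800,300)))
for c in("scene","side"):
  for n in("electrical_tape","masking_tape","tray_floor"):
    for d in place_of(c,n):
      X=w(c,d["xyz"]);print(c,n,round(d["conf"],2),X.round(),px(c,X))
print(get_clock(),get_tool_rot())
E
```

```text
scene electrical_tape 0.73 [ 440. -247.    0.] [322. 284.]
scene electrical_tape 0.73 [ 500. -341.   -4.] [362. 295.]
scene electrical_tape 0.62 [ 545. -212.   -4.] [339. 259.]
scene masking_tape 0.57 [481. 389.   2.] [208. 169.]
scene tray_floor 0.7 [505.  37.  15.] [275. 214.]
side electrical_tape 0.94 [ 441. -248.   -5.] [335. 315.]
side electrical_tape 0.75 [ 545. -213.    2.] [363. 278.]
side electrical_tape 0.67 [ 497. -340.    0.] [390. 334.]
side masking_tape 0.61 [487. 385.   4.] [211. 156.]
side tray_floor 0.85 [509.  40.  19.] [282. 213.]
0.4 [-3.94122678e-05  2.20566721e-01  9.75371881e-01 -1.16627443e-04]
```

View pics/a.png

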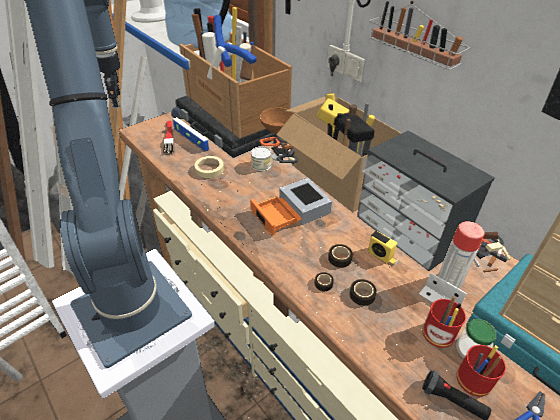

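View pics/b.png

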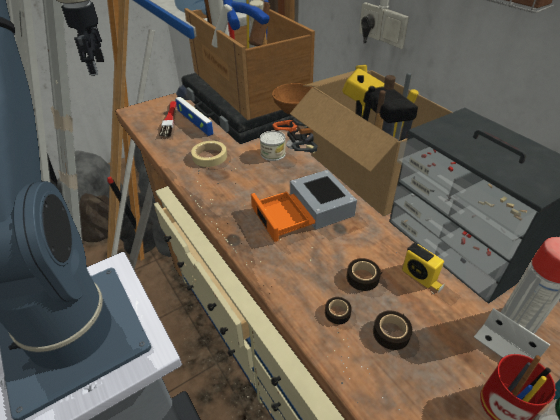

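Side view: three black tapes at (338,310), (363,273) and (393,329). The one at (338,310) looks smallest. The masking tape is at (209,154), the orange tray at (283,213) and the caddy at (323,195). I'll overlay 53 mm circles in a close crop to check the size.

Run:
```python
from h import *
b=cv2.imread("pics/b.png")
s=4
im=cv2.resize(b[180:345,240:430],None,fx=s,fy=s,interpolation=cv2.INTER_CUBIC)
m=camera_model("side")
def P(X):
    X=np.atleast_2d(X); c=X@np.array(m["R"]).T+np.array(m["t"]).ravel(); q=c@np.array(m["mtx"]).T
    return ((q[:,:2]/q[:,2:]-[240,180]+.5)*s).astype(int)
t=np.linspace(0,2*np.pi,60)
for x,y in((441,-248),(545,-213),(498,-340)):
    cv2.polylines(im,[P(np.c_[x+26.5*np.cos(t),y+26.5*np.sin(t),0*t+19])],True,(0,255,0),1)
im=cv2.resize(im,(690,600)) 
cv2.imwrite("pics/c.png",im)
print(im.shape)
```

```text
(600, 690, 3)
```

View pics/c.png

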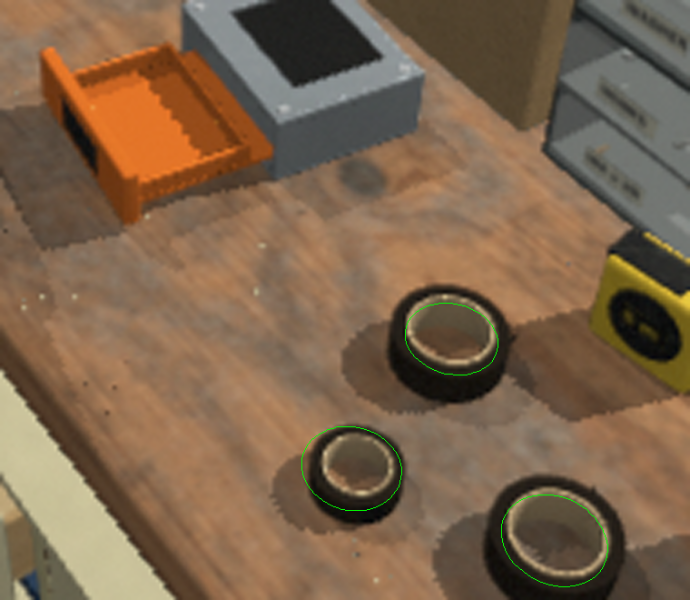

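The tape at crop (357,473) measures about 53 mm; the other two are clearly larger, so it is the target, at about (445,-252). The tray sticks out at crop (160,120), with the caddy behind it. Next I'll get the tray yaw from its edges, look with the wrist camera over the tray, then over the tape.

```bash
cat >> h.py <<'E'
from scipy.spatial.transform import Rotation as Ro
def wristT():
    q=np.array(get_tool_rot()); T=np.eye(4); T[:3,:3]=Ro.from_quat(np.r_[q[1:],q[0]]).as_matrix(); T[:3,3]=get_eef_pos()
    return T@np.array(camera_model("wrist")["tool_from_camera"])
def ray(T,K,uv,z):
    d=T[:3,:3]@np.linalg.inv(K)@np.array([uv[0],uv[1],1.]); return T[:3,3]+d*(z-T[2,3])/d[2]
def look(n,names):
    T=wristT(); im=save("wrist",n); np.save("pics/"+n+".npy",T)
    for k in names:
        for d in place_of("wrist",k): print(k,round(d["conf"],2),(T[:3,:3]@d["xyz"]+T[:3,3]).round(1))
    return im,T
def down(yaw): return [0,-np.sin(yaw/2),np.cos(yaw/2),0]  # checked below
E
python3 - <<'E'
from h import *
m=camera_model("side");R=np.array(m["R"]);t=np.array(m["t"]).ravel();T=np.eye(4);T[:3,:3]=R.T;T[:3,3]=-R.T@t
K=np.array(m["mtx"]); f=3.632
for n,c,z in(("panL",(44,50),50),("panR",(123,180),50),("cadFR",(280,122),52),("cadBR",(423,72),52)):
    print(n,ray(T,K,(240+c[0]/f,180+c[1]/f),z).round())
for q in([0,0,1,0],[0,1,0,0]):
    print(q,inverse_kinematics([505,40,230],q),inverse_kinematics([442,-250,150],q))
print(get_joint_positions(),camera_model("wrist")["tool_from_camera"])
E
```

```text
panL [469. 111.  50.]
panR [444. -25.  50.]
cadFR [554. -40.  52.]
cadBR [662. -55.  52.]
[0, 0, 1, 0] [-0.26851617  0.33037459  0.13139759  1.87974588 -0.05285732  0.93478772
  1.45806259] [ 0.15468051  0.45512753  0.3853647   1.98853856 -0.24685572  0.74260347
  2.25843927]
[0, 1, 0, 0] [-0.72339042  0.42663955  0.80420259  1.89381356 -0.36838792  0.97497815
 -1.3235944 ] [-0.13940517  0.5792175   0.87647838  1.99755516 -0.59848719  0.84298613
 -0.49637168]
[-1.20981402  0.57581826  0.02490008  1.43718077 -0.0150427   1.12902178
 -0.05648736] [[ 1.88037930e-04 -9.64451743e-01 -2.64258966e-01  6.70251937e+01]
 [ 9.99998985e-01 -1.91821005e-04  1.41164498e-03  8.06677018e-01]
 [-1.41215388e-03 -2.64258963e-01  9.64450728e-01 -1.42734737e+02]
 [ 0.00000000e+00  0.00000000e+00  0.00000000e+00  1.00000000e+00]]
```

Run:
```python
from h import *
yaw=np.radians(-9)
q=down(yaw)
move_ptp([490,40,200],q)
im1,T=look("d.png",["tray_floor"])
move_ptp([440,-250,130],q)
im2,T=look("e.png",["electrical_tape"])
print(get_clock(),get_joint_positions().round(2) if hasattr(get_joint_positions(),'round') else get_joint_positions())
cv2.imwrite("pics/de.png",np.hstack([cv2.resize(i,(400,300)) for i in(im1,im2)])[:,:,::-1])
```

```text
tray_floor 0.93 [506.3  37.8  12.7]
electrical_tape 0.72 [ 5.023e+02 -3.421e+02  5.000e-01]
electrical_tape 0.64 [ 5.457e+02 -2.086e+02 -1.000e-01]
electrical_tape 0.59 [ 439.6 -252.     3.5]
3.925 [ 0.3   0.46  0.17  2.01 -0.12  0.68  1.97]
```

View pics/de.png

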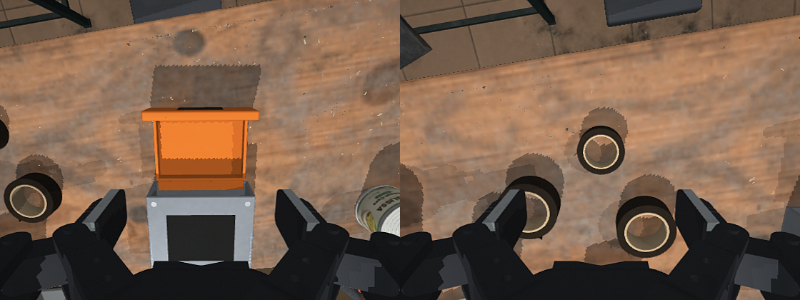

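Left: the tray from (143,110) to (258,190), nearly square to the tool. Right: the small tape at (602,150), with the bigger look-alikes at (530,210) and (645,230) clear of the fingers. I'll compute the positions by ray, then grasp.

Run:
```python
from h import *
K=np.array(camera_model("wrist")["mtx"])
T1=np.load("pics/d.png.npy");T2=np.load("pics/e.png.npy")
im=cv2.imread("pics/d.png"); h=cv2.cvtColor(im,cv2.COLOR_BGR2HSV)
mk=cv2.inRange(h,(5,150,120),(20,255,255)); n,l,s,c=cv2.connectedComponentsWithStats(mk);k=1+s[1:,4].argmax()
m=l==k; cols=np.arange(s[k,0]+6,s[k,0]+s[k,2]-6); top=np.array([np.where(m[:,x])[0][0] for x in cols])
print("orange",s[k]); p=np.polyfit(cols,top,1); r=top-np.polyval(p,cols); g=abs(r)<2; p=np.polyfit(cols[g],top[g],1)
A,B=[ray(T1,K,(x,np.polyval(p,x)),50) for x in(s[k,0],s[k,0]+s[k,2]-1)]
print(A,B,np.linalg.norm(A-B)); d=A-B; 
if d[1]<0:d=-d
yaw=np.arctan2(-d[0],d[1]); mid=(A+B)/2; ex=np.array([np.cos(yaw),np.sin(yaw)])
print("yaw",np.degrees(yaw),"floor from panel",mid[:2]+52*ex)
im=cv2.imread("pics/e.png");sub=im[150:260,230:330];g=(sub[...,2]>140)&(sub[...,0]>110)
dark=(sub.max(2)<60).astype(np.uint8)
n,l,s,c=cv2.connectedComponentsWithStats(dark);o=np.argsort(-s[1:,4])[:1]+1
for i in o:
    cnt=cv2.findContours((l==i).astype(np.uint8),0,2)[0][0];(x,y),rr=cv2.minEnclosingCircle(cnt)
    print(s[i],x+230,y+150,rr,ray(T2,K,(x+230,y+150),15))
print(ray(T2,K,(282,211),19))
```

```text
orange [  197   154   167   112 13989]
[444.66218945 -21.27558419  50.        ] [466.01690596 115.3473583   50.        ] 138.28178598282912
yaw -8.883681044473285 floor from panel [506.71575     39.00557959]
[  17   26   68   68 1552] 280.76467514038086 209.6400604248047 34.045101165771484 [ 443.75043197 -247.91451686   15.        ]
[ 443.87791762 -246.99902897   19.        ]
```

Run:
```python
from h import *
q=down(np.radians(-8.9))
servo_line([443,-249.5,60],attitude=q,max_speed=150)
print(servo_line([443,-249.5,0],max_speed=80,max_force=10),get_eef_pos())
set_gripper(0.0,squeeze=30)
print(get_gripper_width(),get_grip_force(),get_ft_force())
servo_line([443,-249.5,90],max_speed=150)
print(get_gripper_width(),get_grip_force(),get_clock())
im1,T=look("f.png",[]); im2=save("side","g.png")
cv2.imwrite("pics/fg.png",np.hstack([cv2.resize(i,(400,300)) for i in(im1,im2)])[:,:,::-1])
```

```text
False [ 4.43190712e+02 -2.49646186e+02  3.19837245e-01]
0.5766089319264205 30.207829926512204 [-0.16778356  0.41068221  5.41578054]
0.5804174864883718 31.126449948060326 6.6083
```

View pics/fg.png

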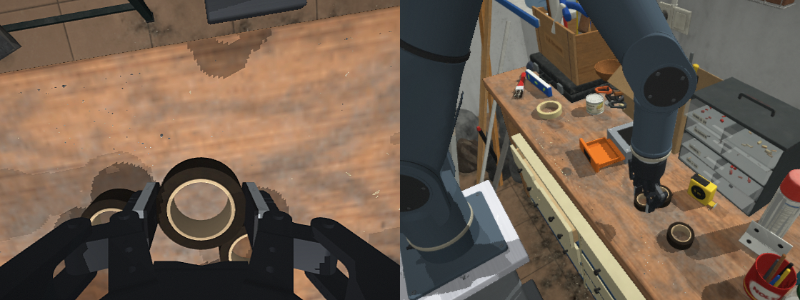

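The tape is held level between the pads at (198,203) in the left view. Next I'll place it.

Run:
```python
from h import *
q=down(np.radians(-8.9))
move_ptp([506.5,38.5,90],q)
servo_line([506.5,38.5,30],max_speed=120)
print(servo_line([506.5,38.5,13],max_speed=40,max_force=5),get_eef_pos(),get_ft_force())
set_gripper(0.76)
print(get_gripper_width(),get_ft_force())
servo_line([506.5,38.5,120],max_speed=150)
ex=np.array([np.cos(np.radians(-8.9)),np.sin(np.radians(-8.9))])
p=np.array([506.5,38.5])-85*ex
print(p,np.hypot(*p),inverse_kinematics([*p,20],q),get_clock())
im1,T=look("i.png",["electrical_tape","tray_floor"]); im2=save("side","j.png")
cv2.imwrite("pics/ij.png",np.hstack([cv2.resize(i,(400,300)) for i in(im1,im2)])[:,:,::-1])
```

```text
True [506.83867021  38.60349898  14.95249776] [1.13953971 0.10743818 2.40537222]
0.7643138912515595 [ 0.3575587   0.3029933  -0.47634621]
[422.52341141  51.65038284] 425.6686448826796 [-0.31458998  0.58446314  0.12054339  2.30196762 -0.25447607  0.26671453
  1.44739708] 10.05
tray_floor 0.57 [507.   37.7  12.5]
```

View pics/ij.png

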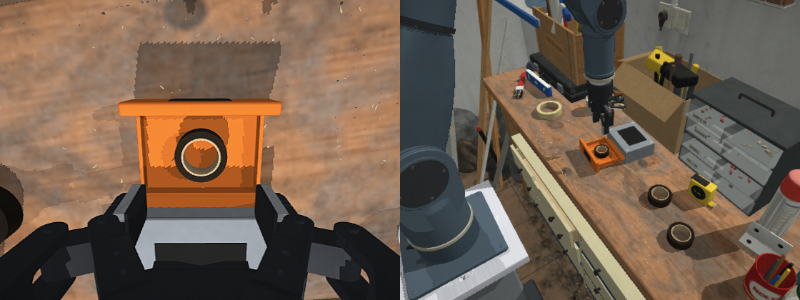

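The tape lies flat in the tray at (201,155), clear of the walls. Now the push.

Run:
```python
from h import *
a=np.radians(-8.9); q=down(a); ex=np.array([np.cos(a),np.sin(a)]); c=np.array([506.5,38.5])
set_gripper(0.0)
P=lambda s,z:[*(c+s*ex),z]
S=lambda:(np.array(get_eef_pos())[:2]-c)@ex
servo_line(P(-85,110),max_speed=150)
servo_line(P(-85,20),max_speed=120)
print(S())
r=servo_line(P(50,20),max_speed=50,max_force=18)
print(r,S(),get_ft_force()); sleep(0.2); print(S(),get_ft_force())
servo_line(P(-5,20),max_speed=60); print(get_ft_force())
servo_line(P(-20,20),max_speed=100)
servo_line(P(-20,130),max_speed=150)
print(get_clock())
im1,T=look("k.png",["tray_floor"]); im2=save("side","l.png")
cv2.imwrite("pics/kl.png",np.hstack([cv2.resize(i,(400,300)) for i in(im1,im2)])[:,:,::-1])
```

```text
-84.61212341449374
True 32.48784256619049 [-3.74962896  0.77146039  1.68549421]
31.75214637444702 [-2.76189221 -0.02538837  1.40192088]
[-0.50269415  0.1404607  -0.73083591]
16.7333
```

View pics/kl.png

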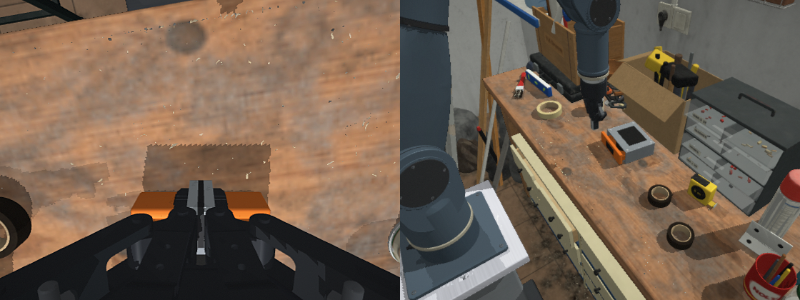

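The tray is shut in the side view at (625,148). I'll wait a moment and check in a crop that it stays.

Run:
```python
from h import *
sleep(1.0); im=save("side","m.png")
cv2.imwrite("pics/n.png",cv2.resize(im[160:260,230:380],None,fx=4,fy=4,interpolation=cv2.INTER_CUBIC)[:,:,::-1])
a=np.radians(-8.9);ex=np.array([np.cos(a),np.sin(a),0]);ey=np.array([-ex[1],ex[0],0]);c=np.array([506.5,38.5,50])
for j in(0.085,0.0965):print(j,[(px("side",c+(j*1000-52)*ex+s*70*ey)-[230,160])*4 for s in(1,-1)])
```

```text
0.085 [array([204.,  96.]), array([308., 232.])]
0.0965 [array([220.,  92.]), array([324., 224.])]
```

View pics/n.png

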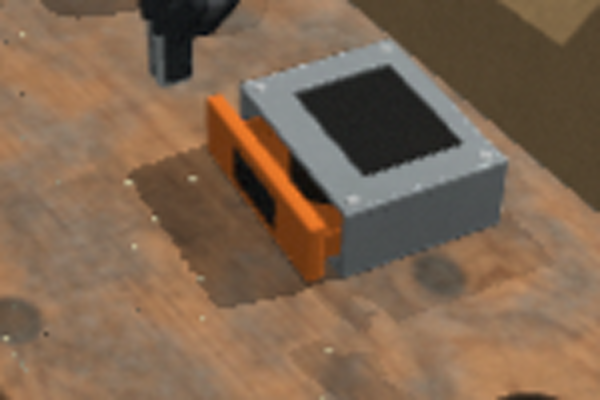

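The panel's corners at (208,97) and (308,233) match the predicted latched position (0.085), with a small gap to the mouth.

```bash
python3 -c "
from h import *
print(get_clock(),close_job())"
```

```text
the job is handed in; nothing more can be done
17.9333 None
```

The 53 mm electrical tape is in the orange tray, and one full push latched it. It was still shut over a second after I let go, the masking tape wasn't touched, and I handed the job in at 17.9 s.

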